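# Tip two sensor bodies into the rail magazine

## Robot

A 6-joint arm with a two-finger parallel gripper is mounted at the origin on a cart in front of the work surface, level with it; the furniture and walls round the work are solid. World frame = base frame: x ahead of the robot, y to its left, z up, the work surface at z = 0. Lengths are in mm, angles in rad, forces in N, time in s.
With the tool pointing down it reaches from about 350 to 875 mm from the base axis. Payload 4.2 kg.
Tool frame: the origin (TCP) lies at the very end of the fingers, on their centre line; the grasp point (between the pads) lies arm.grip_point_offset behind it (arm.grip_point_offset is the distance from the TCP to the grasp point, in mm); z points along the fingers, y is the line along which they close (so a half turn about z gives the same grasp; the last joint's range is limited). The gripper opens to 85 mm and grips with 20 to 120 N. Pads are 22 mm wide; open, the fingers measure 114 mm over their backs; the gripper's body (76 mm by 85 mm) begins 54 mm behind the grasp point. The pads swing forward as they close: fully open they stand 13 mm farther back than shut.
Start: joints at [1.43, 0.385, 0.008, 0, -1.194, -0.259], TCP at [243.238, 575.703, 231.312] pointing down, gripper open.
Joint ranges: [-3.14, 3.14], [-1.21, 2.06], [-1.07, 1.41], [-3.16, 2.05], [-2.99, -0.16], [-3.1, 3.1]. Speed limits (rad/s): [2.79, 2.79, 3.14, 3.14, 3.14, 3.14].

## Interface

Orientations are given as a unit quaternion [x, y, z, w].
In Python, from bench import arm, cams, ticket gives the robot as it stands.
- The arm moves only by the tool servo_tool, never from a script. Its argument "commands" is a list that holds one entry, the list of rows, each a list of 7 numbers: the closure in counts, from 0 (fully open) to 255 (shut), then the shift along the tool's x, y, z in m, then the turn, a rotation vector about the tool's x, y, z in degrees. In form: [[[grip, x, y, z, ax, ay, az], ...]]. A call has 1 to 10 rows; each row shifts and turns the commanded pose from where the row before left it, along the tool's axes as they then stand; what a row does not reach is not made up. A row lasts 1/12 s, in which the tool goes at most 41.7 mm and 7.16 degrees, less where a joint would pass 70% of its speed; a pose out of reach is approached as far as the arm can. A call with a gripper value outside its range is refused whole. The fingers move at their own pace and stop on an object; the grip force is fixed at half the most. Time passes only in rows, so rows that do not move let the fingers close. It gives the time, the measured TCP pose, the force, the opening and the grip force at its end, in the units of the state.
- arm.read_state(): the state, without advancing time (a new reading comes with each control period).
- cams.get_image(name): name is "side" or "top"; returns a dict with "frame" (400x640x3 uint8, blue, green, red), "K" (3x3 intrinsics, pixels), "k1" (the pictures are not rectified: a ray, as slopes to the right and down, at radius r is drawn at 1 + k1 r^2 times it, then the intrinsics apply), "T" (4x4, takes a point from camera to world coordinates). Camera axes: x right, y up, looking along -z (the intrinsics and any distortion apply to the point x, -y, -z); pixel columns grow to the right and rows downward; lengths in mm; the calibration is good to about 2 mm. A picture is of the moment at which its call begins. There is no depth.
- ticket.job_done(): hands the job in; it is judged then, once.
The state is a dict: "clock": time; "joints": joint angles; "joint_vel": joint speeds; "joint_efforts": joint torques, N m; "position": TCP position; "ee_rot": TCP orientation; "contact_force": force on the tool from outside, world axes, zero at the start; "wrist_torque": the same for the moment, N m; "gripper_width": finger opening in mm; "grasp_force": force on a finger pad.
Only numpy, scipy, OpenCV 4.12 (cv2) and the standard library are available. Lean on these libraries where they do the work, as an engineer would, in place of code of your own. Each camera call takes 0.05 s, during which the arm holds its last target. There are 200 camera calls.

## Task

Lay the loose sensor body in the tipping trough in front of the one already there, facing the same way (yellow face towards the rail), and let go of it. Then push the red paddle all the way down and keep it there until both bodies have slid right into the sloping rail, and release it so that the empty trough swings back level. Leave the other things on the bench where they are.

Things in the scene. Friction and masses are not known exactly. Their poses are not given: they have to be found in the camera images.
- sensor_b: The loose sensor body, flat on the bench: black block, 70 mm long overall (x), 36 wide (y), 40 high, 0.11 kg. Origin: middle of its underside. +x points to the flat yellow sensing face (at x = +35 mm); at -x a round brass socket, 20 mm across and 14 long, ends at x = -35 mm. The smooth flat sides (x = -23 to +31 mm) are good to grasp.
- sensor_a: The sensor body that already lies in the trough, at its tail, same make and axes; its +x (yellow face) points towards the rail.
- stand: Fixed loading stand: grey base plate with blue pedestals. Origin: on the bench straight below the trough's pivot. +x is the level direction in which parts run from trough to rail, z up; plate from x = -138 to +248 mm, 112 wide. Pivot axis along y, 145 mm above the origin. Two pedestals at y = -36 and +36 mm, 36 mm long, reach 163 mm above the bench.
- trough (a joint): Tilt of the trough in rad: 0 = level on its bumper, grows as the rail end goes down, 0.5 = fully down on its stop and in line with the rail. A tail weight and a damper bring it back to 0 when let go, even with bodies in it. Holding the paddle down takes about 3 to 5 N, more when pushed fast.
- trough_floor (a point): Point on the trough's slippery white floor straight above the pivot, mid width, 157 mm above the bench when level; moves with the trough. +x along it to the rail, paddle at -y, z up. 40 mm wide inside; walls upright for 6 mm, then flaring to 58 mm width at 14 mm above the floor. Floor from the tail wall (x = -104 mm, 34 high) to the open end (x = +86 mm).
- hood_top (a point): Middle of the top edge of the fixed curved steel hood, 58 mm wide, in front of the trough's open end, 49 mm above the level trough's floor. It holds the bodies back until the trough is nearly fully down (about 0.4 rad); in the level trough a body can come forward until its yellow face is 73 mm rail-ward of the pivot.
- paddle (a point): Middle of the top of the smooth red push pad, 46 x 46 mm, on the side of the trough, 53 mm rail-ward of the pivot, 71 mm to the -y side, 178 mm above the bench when level. Pushing it down tips the trough: over the full tilt this point drops 29 mm and moves 9 mm towards the rail (a blunt fingertip, which meets the tilted pad with its edge, goes down about 24 mm). Tilts with the trough.
- rail: The sloping aluminium rail magazine, fixed to the stand, falling at 0.5 rad away from the trough. Origin: on its floor at the mouth, mid width; +x down along it, z out of its floor. Inside 44 mm wide, 50 high (two lips on top with a slot between, through which bodies are seen), 155 deep: room for two bodies end to end. Slippery inside.
- rail_stop (a point): Point on the rail's floor at the black end stop at its lower end, 155 mm down from the mouth.
- tape_loose: Loose roll of masking tape, 104 mm across, 25 mm high, origin at the middle of its underside. To be left alone.
- sanding_block: Loose blue sanding block, 66 x 118 x 47 mm, origin at the middle of its underside. To be left alone.
- insert_tray: Loose grey tray of brass inserts, 110 x 160 x 28 mm, origin at the middle of its underside. To be left alone.
There are look-alikes about, which are no part of the job. What is shaped like the sensor_b but purple is not meant.

How it is judged:
By the outcome, as a careful person would: the job done as asked, in the order asked, and still so for the second after the job is handed in, with the robot touching nothing.
It also fails if it takes over 51 s, if anything falls off the work surface, if the arm or the gripper's body presses on something with over 40 N, if the wrist force passes 120 N, or if a joint passes its speed limit or range.

## Working session

There is one attempt and no reset: what is moved stays moved. The work goes in short steps, Python scripts to look and compute and a tool call to move; the robot and the scene stay as the last step left them, time stands still between calls to the robot, and variables do not carry over. Pictures are saved under pics/ and viewed, at most 10 in all, crops included, and the job is handed in when it is done.

Besides the shell and the picture viewer there is one more tool, called after "Emit:" as name(argument=value, ...), one argument or row to a line, values as JSON. servo_tool: Moves the arm, as the interface text tells. Its arguments: {"type":"object","properties":{"commands":{"type":"array","items":{"type":"array","items":{"type":"array","items":{"type":"number"}}}}},"required":["commands"]}

```bash
mkdir -p pics; cat > h.py <<'E'
import numpy as np, cv2
from bench import arm, cams, ticket
def grab(n,f):
    d=cams.get_image(n); cv2.imwrite('pics/'+f,d['frame']); np.savez('cal_'+n,K=d['K'],k1=d['k1'],T=d['T']); return d
def ray(n,u,v):
    c=np.load('cal_'+n+'.npz');K,k1,T=c['K'],float(c['k1']),c['T']
    p=cv2.undistortPoints(np.array([[[u,v]]],float),K,np.array([k1,0,0,0,0.]))[0,0]
    return T[:3,3],T[:3,:3]@np.array([p[0],-p[1],-1])
def atz(n,u,v,z):
    o,d=ray(n,u,v); return o+d*(z-o[2])/d[2]
def proj(n,P):
    c=np.load('cal_'+n+'.npz');K,k1,T=c['K'],float(c['k1']),c['T']
    q=T[:3,:3].T@(np.array(P,float)-T[:3,3]); a=np.array([q[0],-q[1]])/-q[2]; a=a*(1+k1*(a@a))
    return K[:2,:2]@a+K[:2,2]
E
python3 - <<'E'
from h import *
for n in('top','side'):
    d=grab(n,n+'0.png'); print(n,d['T'].round(2).tolist(),d['K'].tolist(),d['k1'])
s=arm.read_state(); print(s, arm.grip_point_offset)
E
```

```text
top [[-0.02, 0.99, -0.1, 415.18], [-1.0, -0.02, -0.0, -120.18], [-0.0, 0.1, 0.99, 1408.88], [0.0, 0.0, 0.0, 1.0]] [[395.7063268568783, 0.0, 321.5887914124635], [0.0, 395.7063268568783, 195.09406289548556], [0.0, 0.0, 1.0]] -0.00455453071186837
side [[-0.02, 0.73, -0.69, -646.4], [-1.0, -0.01, 0.03, -70.39], [0.01, 0.69, 0.73, 1383.01], [0.0, 0.0, 0.0, 1.0]] [[494.72353008285876, 0.0, 321.16211175673874], [0.0, 494.72353008285876, 198.718134977253], [0.0, 0.0, 1.0]] 0.03364338608524101
{'clock': 0.1, 'joints': array([ 1.42959385e+00,  3.85461212e-01,  6.78539646e-03, -3.83657039e-04,
       -1.19405180e+00, -2.58622709e-01]), 'joint_vel': array([ 0.00136171, -0.00027958,  0.00313411,  0.00183021, -0.0009888 ,
       -0.000151  ]), 'joint_efforts': array([-1.46345945e-05, -3.93320239e+01,  1.88926721e+01,  4.19789314e+00,
       -2.63208633e-03,  2.90934722e-06]), 'position': array([243.06745612, 575.23199135, 230.35872044]), 'ee_rot': array([ 9.80069416e-01, -1.98652904e-01, -1.21339127e-04,  9.74442206e-04]), 'contact_force': array([0.42701116, 0.56933498, 0.44566965]), 'wrist_torque': array([0.00417169, 0.02710652, 0.03289302]), 'grasp_force': 0.0, 'gripper_width': 84.82521006016235} 18.700000000000003
```

View pics/top0.png

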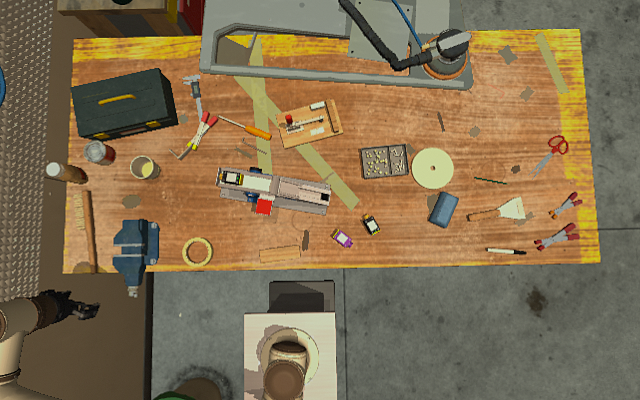

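View pics/side0.png

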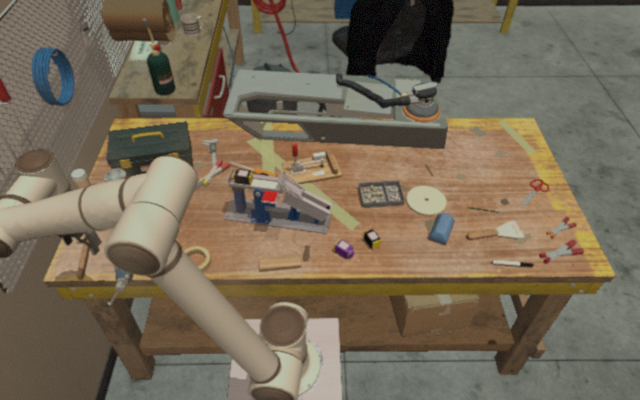

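The top view shows sensor_b at about (372,225), the purple look-alike at (343,238), the trough at (218–275,178) with the red paddle at (264,207), and the rail running right to (330,205). Next I'll enlarge these.

```bash
python3 - <<'E'
from h import *
t=cv2.imread('pics/top0.png');s=cv2.imread('pics/side0.png')
a=cv2.resize(t[160:220,210:340],None,fx=6,fy=6,interpolation=cv2.INTER_CUBIC)
b=cv2.resize(t[205:255,325:390],None,fx=6,fy=6,interpolation=cv2.INTER_CUBIC)
c=cv2.resize(s[220:265,330:395],None,fx=6,fy=6,interpolation=cv2.INTER_CUBIC)
o=np.zeros((600,800,3),np.uint8)
o[:300,:780]=0;o[:360,:780]=a
o2=cv2.resize(t[210:245,350:390],None,fx=6,fy=6,interpolation=cv2.INTER_CUBIC)
o[365:575,:240]=o2
o3=cv2.resize(s[225:255,355:390],None,fx=7,fy=7,interpolation=cv2.INTER_CUBIC)
o[365:575,260:505]=o3
cv2.imwrite('pics/crop1.png',o)
E
```

```text
(no output)
```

View pics/crop1.png

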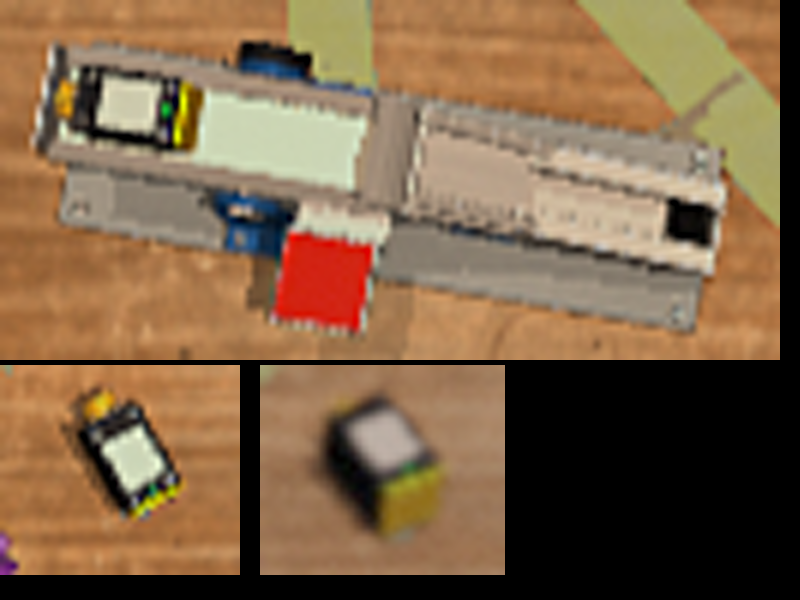

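The enlarged crop shows sensor_a at the trough's tail with its yellow face at crop (190,115), the paddle's centre at crop (324,281), and the plate corners. sensor_b's yellow face points lower right, with its socket at the upper left. I'll fit both poses from these points.

```bash
cat >> h.py <<'E'
def tf(p,P):
    c,s=np.cos(p[2]),np.sin(p[2]); P=np.asarray(P,float); return np.array([p[0]+c*P[0]-s*P[1],p[1]+s*P[0]+c*P[1],P[2]])
E
cat > fit.py <<'E'
from h import *
from scipy.optimize import least_squares
f=lambda x,y,ox,oy,k:((x+.5)/k-.5+ox,(y+.5)/k-.5+oy)
A=lambda x,y:f(x,y,210,160,6); B=lambda x,y:f(x,y-365,350,210,6)
C=lambda x,y:f(x-260,y-365,355,225,7)
def fit(obs,x0):
    r=least_squares(lambda p:np.concatenate([proj(n,tf(p,P))-uv for n,P,uv in obs]),x0,loss='soft_l1')
    res=[(proj(n,tf(r.x,P))-uv).round(2).tolist() for n,P,uv in obs]
    print(r.x.round(3),np.degrees(r.x[2]).round(2),res); return r.x
h=8
st=fit([('top',(53,-71,178),A(324,281)),('top',(-138,-56,h),A(60,222)),('top',(248,-56,h),A(692,328)),('top',(248,56,h),A(720,150)),
 ('top',(-34,0,197),A(185,115)),('top',(-90,0,187),A(66,98))],[600,150,-1.7])
sb=fit([('top',(-35,0,20),B(90,396)),('top',(-23,-18,40),B(82,432)),('top',(-23,18,40),B(138,402)),('top',(35,-18,40),B(135,512)),('top',(35,18,40),B(182,487)),
 ('side',(35,18,40),C(443,466)),('side',(35,-18,40),C(380,497)),('side',(35,-18,0),C(387,537)),('side',(35,18,0),C(440,503)),('side',(-23,-18,40),C(330,437)),('side',(-23,18,40),C(383,398))],[350,-300,-2.2])
np.savez('pose',st=st,sb=sb)
E
python3 fit.py
```

```text
[588.649 102.651  -1.758] -100.72 [[-0.32, -0.1], [-1.1, 0.1], [0.43, 0.65], [1.02, -0.62], [-1.5, -0.17], [1.41, 0.14]]
[ 452.116 -288.478    9.941] 569.56 [[0.88, 0.64], [0.18, -0.01], [-0.24, -0.31], [0.09, 1.19], [1.18, 0.01], [0.35, -0.32], [0.84, -0.66], [-1.18, 0.72], [-0.38, 1.51], [-1.46, -3.33], [-0.61, -1.68]]
```

```bash
cat >> h.py <<'E'
from scipy.spatial.transform import Rotation as Ro
def plan(target,yaw=None,step=38,n=None):
    """tool-frame total shift and turn to bring the pointing-down tool to target"""
    s=arm.read_state(); R=Ro.from_quat(s['ee_rot']); y0=R.as_euler('ZYX',True)[0]
    if yaw is not None:
        Rt=Ro.from_euler('z',yaw,True)*Ro.from_quat([1,0,0,0]); rv=np.degrees((R.inv()*Rt).as_rotvec())
    else: rv=np.zeros(3); Rt=R
    d=np.array(target)-s['position']
    print('pos',s['position'].round(1),'yaw',round(y0,2),'turn',rv.round(2),'shift_now',R.inv().apply(d).round(1),'shift_afterturn',Rt.inv().apply(d).round(1),
      'F',s['contact_force'].round(1),'w',round(s['gripper_width'],1),'g',round(s['grasp_force'],1),'t',round(s['clock'],2))
E
python3 - <<'E'
from h import *
p=np.load('pose.npz');sb=p['sb'];st=p['st']
yaw=np.degrees(sb[2])-720;print(yaw)
plan([430,150,230],yaw)
plan([sb[0],sb[1],230],yaw)
R=Ro.from_euler('z',yaw,True)*Ro.from_quat([1,0,0,0]);print(R.inv().apply([sb[0]-430,sb[1]-150,0]))
print(atz('top',343,238,40))
E
```

```text
-150.4355793334687
pos [243.1 575.2 230.4] yaw -22.92 turn [ 5.0000e-02 -1.3000e-01  1.2752e+02] shift_now [337.8 318.9   1. ] shift_afterturn [ 4.720e+01 -4.621e+02  4.000e-01] F [0.4 0.6 0.4] w 84.8 g 0.0 t 0.1
pos [243.1 575.2 230.4] yaw -22.92 turn [ 5.0000e-02 -1.3000e-01  1.2752e+02] shift_now [528.9 714.1   1.8] shift_afterturn [ 2.443e+02 -8.544e+02  4.000e-01] F [0.4 0.6 0.4] w 84.8 g 0.0 t 0.1
[ 197.10961849 -392.30091276    0.        ]
[ 405.28664299 -189.52647204   40.        ]
```

Emit:
servo_tool(
  commands=[
    [[75,0,0,0,0,0,7.08],[75,0,0,0,0,0,7.08],[75,0,0,0,0,0,7.08],[75,0,0,0,0,0,7.08],[75,0,0,0,0,0,7.08],[75,0,0,0,0,0,7.08],[75,0,0,0,0,0,7.08],[75,0,0,0,0,0,7.08],[75,0,0,0,0,0,7.08]],
  ],
)

```text
clock: 0.85
position: [243.1, 575.3, 230.6]
ee_rot: [0.725, -0.688, 0.0, 0.001]
contact_force: [-0.6, 0.1, -0.1]
gripper_width: 60.4
grasp_force: 0.0
```

Emit:
servo_tool(
  commands=[
    [[75,0,0,0,0,0,7.08],[75,0,0,0,0,0,7.08],[75,0,0,0,0,0,7.08],[75,0,0,0,0,0,7.08],[75,0,0,0,0,0,7.08],[75,0,0,0,0,0,7.08],[75,0,0,0,0,0,7.08],[75,0,0,0,0,0,7.08],[75,0,0,0,0,0,7.08]],
  ],
)

```text
clock: 1.6
position: [243.1, 575.4, 230.7]
ee_rot: [-0.253, 0.967, -0.001, -0.0]
contact_force: [0.2, -0.4, 0.3]
gripper_width: 60.4
grasp_force: 0.0
```

Emit:
servo_tool(
  commands=[
    [[75,0.0039,-0.0385,0,0,0,0],[75,0.0039,-0.0385,0,0,0,0],[75,0.0039,-0.0385,0,0,0,0],[75,0.0039,-0.0385,0,0,0,0],[75,0.0039,-0.0385,0,0,0,0],[75,0.0039,-0.0385,0,0,0,0],[75,0.0039,-0.0385,0,0,0,0],[75,0.0039,-0.0385,0,0,0,0],[75,0.0039,-0.0385,0,0,0,0],[75,0.0039,-0.0385,0,0,0,0]],
  ],
)

```text
clock: 2.43
position: [399.9, 219.8, 231.2]
ee_rot: [-0.256, 0.967, -0.0, -0.0]
contact_force: [0.4, 0.6, -0.3]
gripper_width: 59.9
grasp_force: 0.0
```

Emit:
servo_tool(
  commands=[
    [[75,0.0039,-0.0385,0,0,0,0],[75,0.0039,-0.0385,0,0,0,0],[75,0.018,-0.0357,0,0,0,0],[75,0.018,-0.0357,0,0,0,0],[75,0.018,-0.0357,0,0,0,0],[75,0.018,-0.0357,0,0,0,0],[75,0.018,-0.0357,0,0,0,0],[75,0.018,-0.0357,0,0,0,0]],
  ],
)

```text
clock: 3.1
position: [442.6, -90.4, 231.3]
ee_rot: [-0.256, 0.967, 0.0, 0.0]
contact_force: [1.0, 0.7, -0.2]
gripper_width: 60.7
grasp_force: 0.0
```

Emit:
servo_tool(
  commands=[
    [[75,0.018,-0.0357,0,0,0,0],[75,0.018,-0.0357,0,0,0,0],[75,0.018,-0.0357,0,0,0,0],[75,0.018,-0.0357,0,0,0,0],[75,0.016,-0.0335,0,0,0,0],[75,0,0,0,0,0,0],[75,0,0,0,0,0,0]],
  ],
)

```text
clock: 3.68
position: [453.3, -286.9, 230.2]
ee_rot: [-0.254, 0.967, 0.001, -0.001]
contact_force: [-0.4, 0.3, -0.3]
gripper_width: 60.2
grasp_force: 0.0
```

```bash
python3 - <<'E'
from h import *
sb=np.load('pose.npz')['sb']
plan([sb[0],sb[1],15],-150.44)
d=grab('top','top1.png')['frame'];s=grab('side','side1.png')['frame']
o=np.zeros((600,800,3),np.uint8)
o[:600,:400]=cv2.resize(d[195:255,340:380],None,fx=10,fy=10,interpolation=cv2.INTER_CUBIC)
o[:600,400:]=cv2.resize(s[205:265,350:390],None,fx=10,fy=10,interpolation=cv2.INTER_CUBIC)
cv2.imwrite('pics/c2.png',o)
E
```

```text
pos [ 453.3 -286.9  230.2] yaw -150.58 turn [ 0.1  -0.07 -0.14] shift_now [  1.5  -1.2 215.2] shift_afterturn [  1.8  -0.8 215.2] F [-0.4  0.3 -0.3] w 60.2 g 0.0 t 3.68
```

View pics/c2.png

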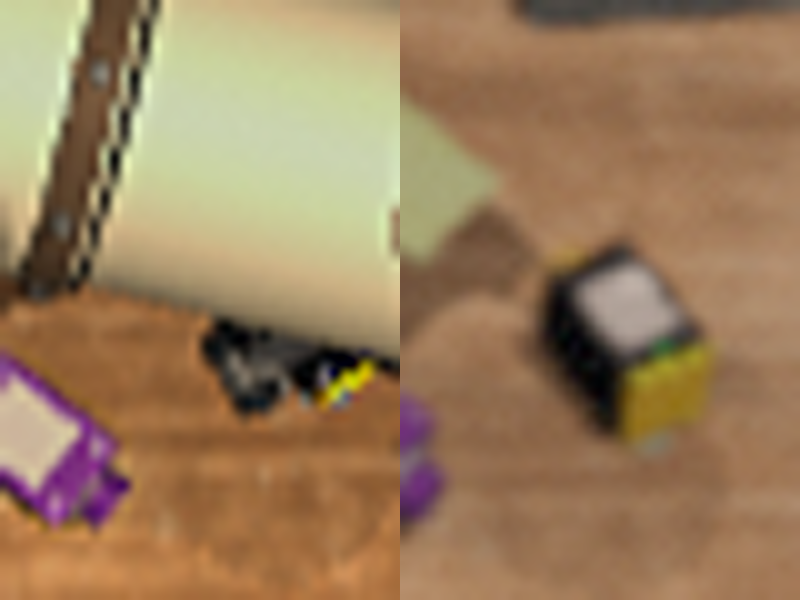

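The side crop (right half) shows sensor_b's yellow face corners at (622,380), (712,345), (622,442) and (705,405). In the top crop the gripper hides most of the body and a finger clears the purple one. I'll refit with the sharper side points.

```bash
cat > f2.py <<'E'
from fit import *
D=lambda x,y:f(x-400,y,350,205,10)
sb=fit([('top',(-35,0,20),B(90,396)),('top',(-23,-18,40),B(82,432)),('top',(-23,18,40),B(138,402)),('top',(35,-18,40),B(133,515)),('top',(35,18,40),B(182,487)),
 ('side',(35,18,40),D(712,345)),('side',(35,-18,40),D(622,382)),('side',(35,-18,0),D(622,440)),('side',(35,18,0),D(705,405)),('side',(-23,-18,40),D(548,288)),('side',(-23,18,40),D(628,246))],[450,-288,-2.6])
np.savez('pose',st=st,sb=sb)
yaw=np.degrees(sb[2]); plan([sb[0],sb[1],15],yaw)
E
python3 f2.py
```

```text
[588.649 102.651  -1.758] -100.72 [[-0.32, -0.1], [-1.1, 0.1], [0.43, 0.65], [1.02, -0.62], [-1.5, -0.17], [1.41, 0.14]]
[ 452.116 -288.478    9.941] 569.56 [[0.88, 0.64], [0.18, -0.01], [-0.24, -0.31], [0.09, 1.19], [1.18, 0.01], [0.35, -0.32], [0.84, -0.66], [-1.18, 0.72], [-0.38, 1.51], [-1.46, -3.33], [-0.61, -1.68]]
[ 452.361 -288.201   -2.643] -151.43 [[0.95, 0.49], [0.15, -0.21], [-0.18, -0.36], [0.14, 0.63], [0.99, 0.1], [0.14, -0.29], [0.52, -0.03], [-0.5, 1.27], [-0.32, 0.82], [-1.27, -1.97], [-0.76, -1.58]]
pos [ 453.6 -284.9  230.8] yaw -150.37 turn [ 0.07 -0.04  1.06] shift_now [  2.5  -2.5 215.8] shift_afterturn [  2.6  -2.3 215.8] F [-0.  -0.4  1.2] w 60.2 g 0.0 t 3.78
```

Emit:
servo_tool(
  commands=[
    [[75,0.0022,-0.0022,0.04,0,0,1.0],[75,0,0,0.04,0,0,0],[75,0,0,0.04,0,0,0],[75,0,0,0.04,0,0,0],[75,0,0,0.035,0,0,0],[75,0,0,0.012,0,0,0],[75,0,0,0.0085,0,0,0],[75,0,0,0,0,0,0]],
  ],
)

```text
clock: 4.45
position: [452.7, -286.8, 14.5]
ee_rot: [-0.248, 0.969, 0.001, -0.001]
contact_force: [0.5, 0.1, 0.2]
gripper_width: 60.3
grasp_force: 0.0
```

Emit:
servo_tool(
  commands=[
    [[255,0,0,0,0,0,0],[255,0,0,0,0,0,0],[255,0,0,0,0,0,0],[255,0,0,0,0,0,0],[255,0,0,0,0,0,0],[255,0,0,0,0,0,0],[255,0,0,0,0,0,0],[255,0,0,0,0,0,0]],
  ],
)

```text
clock: 5.12
position: [454.7, -288.4, 17.8]
ee_rot: [-0.248, 0.969, -0.001, 0.002]
contact_force: [0.6, 2.9, 6.9]
gripper_width: 35.1
grasp_force: 61.6
```

Emit:
servo_tool(
  commands=[
    [[255,0,0,-0.01,0,0,0],[255,0,0,-0.03,0,0,0],[255,0,0,-0.04,0,0,0],[255,0,0,-0.04,0,0,0],[255,0,0,-0.04,0,0,0],[255,0,0,-0.04,0,0,0],[255,0,0,-0.04,0,0,0],[255,0,0,-0.02,0,0,0],[255,0,0,0,0,0,0]],
  ],
)

```text
clock: 5.87
position: [454.9, -289.5, 282.8]
ee_rot: [-0.248, 0.969, -0.004, 0.005]
contact_force: [0.3, -0.0, -1.1]
gripper_width: 34.7
grasp_force: 60.7
```

```bash
python3 - <<'E'
from h import *
p=np.load('pose.npz');st=p['st']
t=tf(st,(20,0,280)); plan(t,np.degrees(st[2])); print(t)
E
```

```text
pos [ 454.9 -289.5  282.8] yaw -151.33 turn [ -0.73   0.17 -50.61] shift_now [-292.7  264.5    2.5] shift_afterturn [-390.2  -58.4    2.8] F [ 0.3 -0.  -1.1] w 34.7 g 60.7 t 5.87
[584.92765242  83.000713   280.        ]
```

Emit:
servo_tool(
  commands=[
    [[255,0,0,0,-0.09,0,-6.33],[255,0,0,0,-0.09,0,-6.33],[255,0,0,0,-0.09,0,-6.33],[255,0,0,0,-0.09,0,-6.33],[255,0,0,0,-0.09,0,-6.33],[255,0,0,0,-0.09,0,-6.33],[255,0,0,0,-0.09,0,-6.33],[255,0,0,0,-0.09,0,-6.33]],
  ],
)

```text
clock: 6.53
position: [452.1, -287.9, 274.8]
ee_rot: [-0.64, 0.768, 0.007, -0.002]
contact_force: [0.3, -0.5, -2.3]
gripper_width: 34.9
grasp_force: 60.7
```

Emit:
servo_tool(
  commands=[
    [[255,-0.02,-0.003,0,0,0,0],[255,-0.037,-0.0055,0,0,0,0],[255,-0.037,-0.0055,0,0,0,0],[255,-0.037,-0.0055,0,0,0,0],[255,-0.037,-0.0055,0,0,0,0],[255,-0.037,-0.0055,0,0,0,0],[255,-0.037,-0.0055,0,0,0,0],[255,-0.037,-0.0055,0,0,0,0],[255,-0.037,-0.0055,0,0,0,0],[255,-0.037,-0.0055,0,0,0,0]],
  ],
)

```text
clock: 7.37
position: [569.5, 50.4, 276.3]
ee_rot: [-0.638, 0.77, 0.007, -0.002]
contact_force: [0.4, -1.2, -2.0]
gripper_width: 34.9
grasp_force: 60.7
```

Emit:
servo_tool(
  commands=[
    [[255,-0.025,-0.004,0,0,0,0],[255,-0.012,-0.002,0,0,0,0],[255,0,0,0,0,0,0],[255,0,0,0,0,0,0]],
  ],
)

```text
clock: 7.7
position: [582.3, 84.0, 276.2]
ee_rot: [-0.638, 0.77, 0.006, -0.003]
contact_force: [-0.7, -0.5, -1.3]
gripper_width: 34.7
grasp_force: 60.7
```

```bash
python3 - <<'E'
from h import *
p=np.load('pose.npz');st=p['st']
t=tf(st,(20,0,200)); plan(t,np.degrees(st[2])); print(t)
s=grab('side','side2.png')['frame'];grab('top','top2.png')
cv2.imwrite('pics/c3.png',cv2.resize(s[130:240,210:340],None,fx=5,fy=5,interpolation=cv2.INTER_CUBIC))
for q in [(-104,0,157),(-34,0,197),(-34,18,197),(-34,-18,197),(53,-71,178),(86,0,157),(-104,20,191),(-104,-20,191),(75,0,206)]:
    u=proj('side',tf(st,q)); print(q,((u-[210,130])*5).round())
E
```

```text
pos [582.3  84.  276.2] yaw -100.68 turn [0.76 0.23 0.05] shift_now [ 0.8 -3.7 76.2] shift_afterturn [ 0.5 -2.7 76.2] F [-0.7 -0.5 -1.3] w 34.7 g 60.7 t 7.7
[584.92765242  83.000713   200.        ]
(-104, 0, 157) [102. 248.]
(-34, 0, 197) [193. 219.]
(-34, 18, 197) [200. 201.]
(-34, -18, 197) [186. 237.]
(53, -71, 178) [294. 327.]
(86, 0, 157) [366. 282.]
(-104, 20, 191) [105. 193.]
(-104, -20, 191) [ 88. 232.]
(75, 0, 206) [347. 229.]
```

View pics/c3.png

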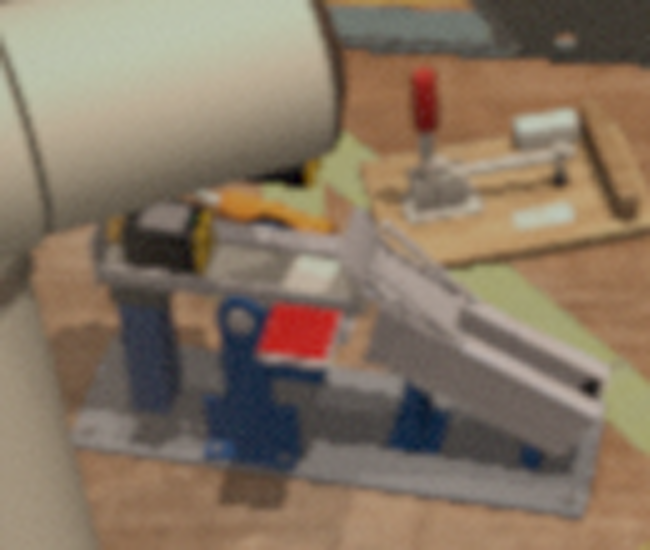

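The side crop shows the held body partly behind the wrist at (300,170), sensor_a's front top edge near (203,220), and the paddle's centre at (301,332), about 1 px off the prediction. I'll refit the stand with both views.

```bash
cat > f3.py <<'E'
from h import *
from scipy.optimize import least_squares
A=lambda x,y:((x+.5)/6-.5+210,(y+.5)/6-.5+160)
S=lambda x,y:((x+.5)/5-.5+210,(y+.5)/5-.5+130)
# p: x,y,yaw,h,a(face of sensor_a)
F=lambda h,a:[('top',(53,-71,178),A(324,281),3),('side',(53,-71,178),S(301,332),3),('top',(-138,-56,h),A(60,224),1),('top',(248,-56,h),A(692,329),1),('top',(248,56,h),A(720,150),1),
('side',(-138,-56,h),S(76,440),1),('side',(248,-56,h),S(582,510),1),('top',(a,18,197),A(203,88),1),('top',(a,-18,197),A(194,150),1),('side',(a,18,197),S(212,204),1),('side',(a,-18,197),S(192,238),1),('top',(a-70,0,177),A(54,98),1)]
g=lambda p:np.concatenate([w*(proj(n,tf(p,P))-uv) for n,P,uv,w in F(p[3],p[4])])
r=least_squares(g,[588,102,-1.76,8,-34],loss='soft_l1')
print(r.x.round(2),np.degrees(r.x[2]),g(r.x).reshape(-1,2).round(1).tolist())
p=dict(np.load('pose.npz'));p['st']=r.x[:3];np.savez('pose',**p)
t=tf(r.x,(22,0,190)); print(t); plan(t,np.degrees(r.x[2]))
E
python3 f3.py
```

```text
[587.99 100.68  -1.76   9.73 -28.99] -100.70742612072425 [[1.0, 0.3], [-1.4, -1.1], [-0.7, -0.1], [1.0, 0.6], [1.6, -0.5], [-2.5, 0.1], [0.2, 0.5], [-1.2, -0.9], [-1.9, 0.2], [0.0, 0.2], [1.3, 0.5], [2.0, 0.3]]
[583.90546718  79.06225087 190.        ]
pos [582.4  82.9 276.9] yaw -100.77 turn [ 0.7   0.26 -0.06] shift_now [ 3.9 -3.3 86.9] shift_afterturn [ 3.5 -2.2 86.9] F [-0.7 -0.4 -1.5] w 34.9 g 60.7 t 7.8
```

Emit:
servo_tool(
  commands=[
    [[255,0.0035,-0.0025,0.01,0.7,0.25,0],[255,0,0,0.025,0,0,0],[255,0,0,0.025,0,0,0],[255,0,0,0.02,0,0,0],[255,0,0,0.01,0,0,0],[255,0,0,0.005,0,0,0],[255,0,0,0,0,0,0]],
  ],
)

```text
clock: 8.38
position: [584.6, 79.4, 181.7]
ee_rot: [-0.638, 0.77, -0.0, 0.0]
contact_force: [-0.3, 0.2, -1.2]
gripper_width: 34.7
grasp_force: 60.6
```

Emit:
servo_tool(
  commands=[
    [[255,0,0,0.002,0,0,0],[255,0,0,0.002,0,0,0],[255,0,0,0,0,0,0]],
  ],
)

```text
clock: 8.63
position: [585.3, 80.4, 179.0]
ee_rot: [-0.638, 0.77, -0.0, 0.002]
contact_force: [0.0, -0.3, -1.4]
gripper_width: 35.0
grasp_force: 60.6
```

```bash
python3 - <<'E'
from h import *
st=np.load('pose.npz')['st']
plan(tf(st,(22,0,173)),np.degrees(st[2]))
s=grab('side','side3.png')['frame']
cv2.imwrite('pics/c4.png',cv2.resize(s[150:220,220:310],None,fx=8,fy=8,interpolation=cv2.INTER_CUBIC))
E
```

```text
pos [585.3  80.4 179. ] yaw -100.71 turn [-0.15  0.1  -0.01] shift_now [1.6 1.2 6. ] shift_afterturn [1.5 1.2 6. ] F [ 0.  -0.3 -1.4] w 35.0 g 60.6 t 8.63
```

View pics/c4.png

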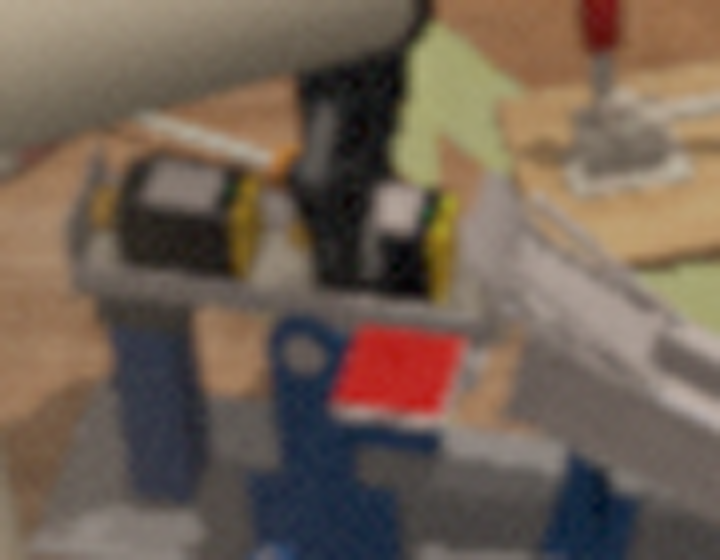

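The side crop shows the held body over the trough, its yellow face at (430–458,200) close to the hood and its socket at (300,235), clear of sensor_a's face at (245–258,180). I'll check the gaps.

```bash
python3 - <<'E'
from h import *
st=np.load('pose.npz')['st'];c,s=np.cos(st[2]),np.sin(st[2])
for n,x,y,z in [('a far',260,180,197),('a near',238,200,197),('b far',458,193,202),('b near',432,218,202),('b socket tip mid',292,232,182),('a socket tip',92,210,177)]:
    w=atz('side',(x+.5)/8-.5+220,(y+.5)/8-.5+150,z)[:2]-st[:2]; print(n,(c*w[0]+s*w[1]).round(1),(-s*w[0]+c*w[1]).round(1))
E
```

```text
a far -26.9 10.8
a near -33.0 -3.0
b far 60.5 13.3
b near 53.0 -3.8
b socket tip mid -10.3 -3.3
a socket tip -100.9 -0.7
```

Emit:
servo_tool(
  commands=[
    [[255,0,0,0.0015,0,0,0],[255,0,0,0.0015,0,0,0],[255,0,0,0,0,0,0]],
  ],
)

```text
clock: 8.93
position: [584.8, 80.3, 175.0]
ee_rot: [-0.638, 0.77, -0.0, 0.001]
contact_force: [0.2, -0.3, -1.1]
gripper_width: 34.9
grasp_force: 60.6
```

Emit:
servo_tool(
  commands=[
    [[255,0,0,0.0015,0,0,0],[255,0,0,0,0,0,0]],
  ],
)

```text
clock: 9.1
position: [585.5, 80.3, 174.8]
ee_rot: [-0.638, 0.77, -0.001, 0.001]
contact_force: [-1.7, 0.1, 2.6]
gripper_width: 35.1
grasp_force: 61.1
```

Emit:
servo_tool(
  commands=[
    [[255,0,0,0.001,0,0,0],[255,0,0,0,0,0,0]],
  ],
)

```text
clock: 9.27
position: [585.7, 80.3, 174.8]
ee_rot: [-0.638, 0.77, -0.001, 0.002]
contact_force: [-2.5, 0.6, 8.3]
gripper_width: 35.0
grasp_force: 61.7
```

Emit:
servo_tool(
  commands=[
    [[255,0,0,-0.001,0,0,0],[180,0,0,0,0,0,0],[150,0,0,0,0,0,0],[120,0,0,0,0,0,0],[110,0,0,0,0,0,0],[110,0,0,0,0,0,0],[110,0,0,0,0,0,0]],
  ],
)

```text
clock: 9.85
position: [584.7, 80.2, 173.0]
ee_rot: [-0.638, 0.77, 0.0, 0.0]
contact_force: [0.2, 0.3, -0.5]
gripper_width: 48.4
grasp_force: 0.0
```

Emit:
servo_tool(
  commands=[
    [[110,0,0,-0.005,0,0,0],[110,0,0,-0.01,0,0,0],[110,0,0,-0.02,0,0,0],[110,0,0,-0.03,0,0,0],[110,0,0,-0.03,0,0,0],[110,0,0,-0.005,0,0,0]],
  ],
)

```text
clock: 10.35
position: [587.6, 80.5, 281.1]
ee_rot: [-0.638, 0.77, -0.003, 0.006]
contact_force: [0.4, -0.6, 1.7]
gripper_width: 48.6
grasp_force: 0.0
```

```bash
python3 - <<'E'
from h import *
st=np.load('pose.npz')['st']
plan(tf(st,(55,-74,250)),np.degrees(st[2]))
s=grab('side','side4.png')['frame']
cv2.imwrite('pics/c5.png',cv2.resize(s[150:220,220:310],None,fx=8,fy=8,interpolation=cv2.INTER_CUBIC))
E
```

```text
pos [587.6  80.5 281.1] yaw -100.65 turn [-0.73  0.3   0.05] shift_now [35.2 77.8 29.9] shift_afterturn [35.1 77.4 31.1] F [ 0.4 -0.6  1.7] w 48.6 g 0.0 t 10.35
```

View pics/c5.png

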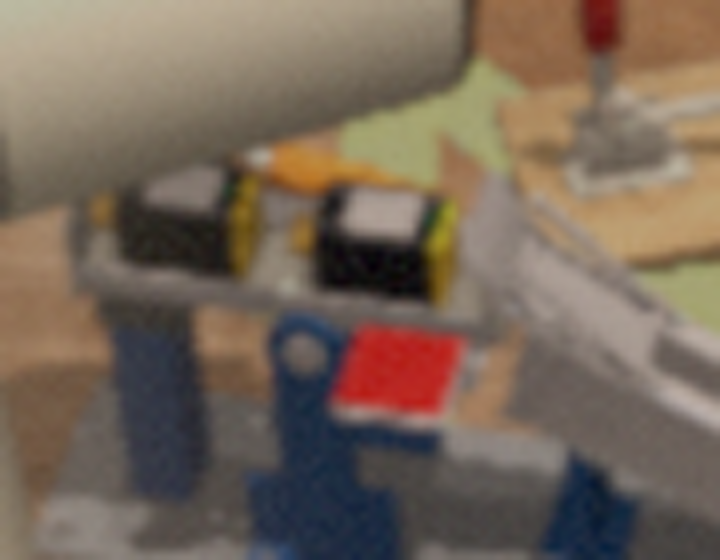

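sensor_b is seated in the trough, front edge at (430–458,200), facing the same way as sensor_a, with a visible gap between them. Now I'll close the fingers and move above the paddle.

Emit:
servo_tool(
  commands=[
    [[255,0.012,0.026,0,0,0,0],[255,0.012,0.026,0,0,0,0],[255,0.011,0.025,0,0,0,0],[255,0,0,0.03,0,0,0],[255,0,0,0.03,0,0,0],[255,0,0,0.02,0,0,0],[255,0,0,0.008,0,0,0],[255,0,0,0,0,0,0]],
  ],
)

```text
clock: 11.07
position: [501.5, 59.7, 183.6]
ee_rot: [-0.638, 0.77, 0.001, -0.002]
contact_force: [0.3, 0.4, 0.6]
gripper_width: 0.2
grasp_force: 0.0
```

```bash
python3 - <<'E'
from h import *
st=np.load('pose.npz')['st']
plan(tf(st,(55,-74,178)),np.degrees(st[2]))
E
```

```text
pos [501.5  59.7 183.6] yaw -100.72 turn [ 0.17 -0.1  -0.01] shift_now [-1.3 -3.4  5.6] shift_afterturn [-1.3 -3.4  5.6] F [0.3 0.4 0.6] w 0.2 g 0.0 t 11.07
```

Emit:
servo_tool(
  commands=[
    [[255,-0.001,-0.003,0.002,0,0,0],[255,0,0,0.003,0,0,0],[255,0,0,0.003,0,0,0],[255,0,0,0.003,0,0,0],[255,0,0,0.003,0,0,0],[255,0,0,0.003,0,0,0],[255,0,0,0.003,0,0,0],[255,0,0,0.003,0,0,0],[255,0,0,0.003,0,0,0]],
  ],
)

```text
clock: 11.82
position: [506.3, 59.6, 160.6]
ee_rot: [-0.638, 0.77, -0.001, 0.001]
contact_force: [0.1, -5.2, 4.4]
gripper_width: -0.3
grasp_force: 3.1
```

Emit:
servo_tool(
  commands=[
    [[255,0,0,0.002,0,0,0],[255,0,0,0.001,0,0,0],[255,0,0,0,0,0,0]],
  ],
)

```text
clock: 12.07
position: [505.9, 60.2, 156.8]
ee_rot: [-0.638, 0.77, -0.0, 0.0]
contact_force: [-1.2, -3.6, 3.7]
gripper_width: -0.1
grasp_force: 2.6
```

Emit:
servo_tool(
  commands=[
    [[255,0,0,0.0015,0,0,0],[255,0,0,0.001,0,0,0],[255,0,0,0,0,0,0]],
  ],
)

```text
clock: 12.32
position: [506.2, 60.1, 156.4]
ee_rot: [-0.639, 0.77, -0.001, 0.001]
contact_force: [-4.5, -4.2, 13.9]
gripper_width: -0.1
grasp_force: 7.7
```

Emit:
servo_tool(
  commands=[
    [[255,0,0,0.001,0,0,0],[255,0,0,0,0,0,0]],
  ],
)

```text
clock: 12.48
position: [506.4, 60.0, 156.2]
ee_rot: [-0.639, 0.77, -0.001, 0.001]
contact_force: [-6.3, -3.9, 20.0]
gripper_width: -0.0
grasp_force: 9.6
```

On the stop: the force rose while the tip no longer moved. I'll hold here, then look.

Emit:
servo_tool(
  commands=[
    [[255,0,0,0,0,0,0],[255,0,0,0,0,0,0],[255,0,0,0,0,0,0],[255,0,0,0,0,0,0],[255,0,0,0,0,0,0],[255,0,0,0,0,0,0],[255,0,0,0,0,0,0],[255,0,0,0,0,0,0],[255,0,0,0,0,0,0],[255,0,0,0,0,0,0]],
  ],
)

```text
clock: 13.32
position: [506.3, 60.0, 156.2]
ee_rot: [-0.639, 0.77, -0.001, 0.001]
contact_force: [-6.3, -4.6, 19.1]
gripper_width: -0.1
grasp_force: 9.5
```

Emit:
servo_tool(
  commands=[
    [[255,0,0,0,0,0,0],[255,0,0,0,0,0,0],[255,0,0,0,0,0,0],[255,0,0,0,0,0,0],[255,0,0,0,0,0,0],[255,0,0,0,0,0,0],[255,0,0,0,0,0,0],[255,0,0,0,0,0,0],[255,0,0,0,0,0,0],[255,0,0,0,0,0,0]],
  ],
)

```text
clock: 14.15
position: [506.3, 60.0, 156.2]
ee_rot: [-0.639, 0.77, -0.001, 0.001]
contact_force: [-6.0, -4.5, 17.9]
gripper_width: -0.1
grasp_force: 9.5
```

```bash
python3 - <<'E'
from h import *
s=grab('side','side5.png')['frame'];t=grab('top','top5.png')['frame']
o=np.zeros((600,800,3),np.uint8)
o[:400,:650]=cv2.resize(s[150:230,210:340],None,fx=5,fy=5,interpolation=cv2.INTER_CUBIC)
o[400:600,:520]=cv2.resize(t[165:215,210:340],None,fx=4,fy=4,interpolation=cv2.INTER_CUBIC)
cv2.imwrite('pics/c6.png',o)
E
```

```text
(no output)
```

View pics/c6.png

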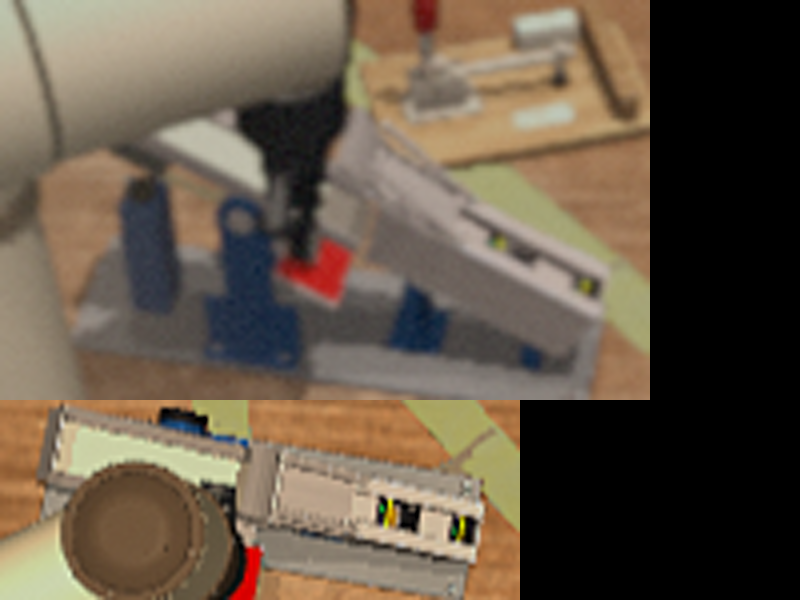

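Both bodies are in the rail end to end: the yellow faces show in the slot at top crop (460,525) by the stop and at (388,512), one body length behind. The trough is empty. I'll release the paddle gently.

Emit:
servo_tool(
  commands=[
    [[255,0,0,-0.003,0,0,0],[255,0,0,-0.003,0,0,0],[255,0,0,-0.003,0,0,0],[255,0,0,-0.003,0,0,0],[255,0,0,-0.003,0,0,0],[255,0,0,-0.004,0,0,0],[255,0,0,-0.004,0,0,0],[255,0,0,-0.005,0,0,0],[255,0,0,-0.01,0,0,0],[255,0,0,-0.02,0,0,0]],
  ],
)

```text
clock: 15.08
position: [504.4, 60.2, 209.8]
ee_rot: [-0.638, 0.77, 0.001, -0.002]
contact_force: [0.9, 0.0, -0.3]
gripper_width: 0.0
grasp_force: 0.0
```

Emit:
servo_tool(
  commands=[
    [[255,0,0,-0.03,0,0,0],[255,0,0,-0.03,0,0,0],[255,-0.01,0.035,0,0,0,0],[255,-0.01,0.035,0,0,0,0],[255,-0.01,0.035,0,0,0,0],[255,0,0,0,0,0,0],[255,0,0,0,0,0,0],[255,0,0,0,0,0,0],[255,0,0,0,0,0,0],[255,0,0,0,0,0,0]],
  ],
)

```text
clock: 15.92
position: [408.9, 109.3, 270.8]
ee_rot: [-0.638, 0.77, -0.0, 0.0]
contact_force: [-0.0, -0.1, 0.2]
gripper_width: 0.3
grasp_force: 0.0
```

```bash
python3 - <<'E'
from h import *
s=grab('side','side6.png')['frame'];t=grab('top','top6.png')['frame']
o=np.zeros((600,800,3),np.uint8)
o[:400,:650]=cv2.resize(s[150:230,210:340],None,fx=5,fy=5,interpolation=cv2.INTER_CUBIC)
o[400:600,:520]=cv2.resize(t[165:215,210:340],None,fx=4,fy=4,interpolation=cv2.INTER_CUBIC)
cv2.imwrite('pics/c7.png',o)
E
```

```text
(no output)
```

View pics/c7.png

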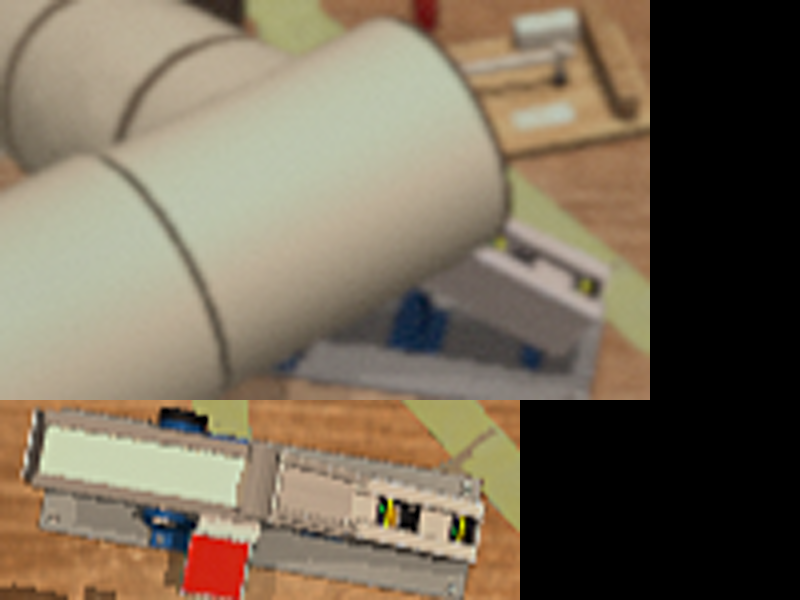

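The trough is empty and its tail is back at top crop (35,450), its starting position. Both bodies are in the rail. I'll wait one more second, then hand in.

Emit:
servo_tool(
  commands=[
    [[255,0,0,0,0,0,0],[255,0,0,0,0,0,0],[255,0,0,0,0,0,0],[255,0,0,0,0,0,0],[255,0,0,0,0,0,0],[255,0,0,0,0,0,0],[255,0,0,0,0,0,0],[255,0,0,0,0,0,0],[255,0,0,0,0,0,0],[255,0,0,0,0,0,0]],
  ],
)

```text
clock: 16.85
position: [408.2, 109.6, 271.0]
ee_rot: [-0.638, 0.77, -0.0, 0.001]
contact_force: [0.1, 0.4, -0.6]
gripper_width: 0.1
grasp_force: 0.0
```

```bash
python3 -c "
from bench import ticket
print(ticket.job_done())"
```

```text
the job is handed in; nothing more can be done
None
```

Job handed in at about 17 s: the last pictures show both sensor bodies end to end in the rail and the empty trough back level, with the arm touching nothing; no verdict was returned.

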